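Set a telescopic squeegee pole to its mark and cam it shut

ROBOT

A 6-joint arm with a two-finger parallel gripper is mounted at the origin on the work surface. World frame = base frame: x ahead of the robot, y to its left, z up, the work surface at z = 0. Lengths are in m, angles in rad, forces in N, time in s.
With the tool pointing down it reaches from about 0.3 to 0.875 m from the base axis. Payload 6.4 kg.
Tool frame: the origin (TCP) lies at the very end of the fingers, on their centre line; the grasp point (between the pads) lies ctrl.grip_point_offset behind it (ctrl.grip_point_offset is the distance from the TCP to the grasp point, in m); z points along the fingers, x is the direction in which the jaws open and shut, and the axes are right-handed (so a half turn about z gives the same grasp; the last joint's range is limited). The gripper opens to 85 mm and grips with 20 to 120 N. Pads are 22 mm wide; open, the fingers measure 114 mm over their backs; the gripper's body (76 mm by 85 mm) begins 54 mm behind the grasp point. The pads swing forward as they close: fully open they stand 13 mm farther back than shut.
Start: joints at [0.944, 0.181, 1.607, -0, 1.354, -0.206], TCP at [0.235, 0.525, 0.231] pointing down, gripper open.
Joint ranges: [-2.99, 2.99], [-0.89, 2.07], [0.3, 2.58], [-1.14, 4.28], [0, 2.63], [-3.12, 3.12]. Speed limits (rad/s): [2.57, 2.57, 3.01, 3.14, 3.14, 3.14].

INTERFACE

Orientations are given as a unit quaternion [w, x, y, z].
In Python, from bench import get_obs, viewer, workorder, ctrl gives the robot as it stands. The module is installed in compiled form; this text tells all that it offers.
- The arm moves only by the tool move_arm, never from a script. Its argument "increments" is a list of rows, each an object of numbers: "tx", "ty", "tz": the shift along the tool's x, y, z in m; "turn": the turn about the tool's z in degrees. A call has 1 to 20 rows; each row is the pose to reach, as a shift and turn from the pose commanded when the call began, along the tool's axes at that moment; what a row does not reach only later rows make up. A row lasts 1/12 s, in which the tool goes at most 41.7 mm and 7.16 degrees, less where a joint would pass 70% of its speed; a pose out of reach is approached as far as the arm can. A call with a gripper value outside its range is refused whole. "gripper" is the opening, from 0 (shut) to 1 (fully open), set as the call begins (left out, the last holds). The fingers move at their own pace and stop on an object; the grip force is fixed at half the most. Time passes only in rows, so rows that repeat a pose let the fingers close. It gives the time, the measured TCP pose, the force and the opening at its end, in the units of the state.
- get_obs(): the state, without advancing time (a new reading comes with each control period).
- viewer.camera(name): name is "scene" or "top"; returns (picture, depth): 420x560x3 uint8, red, green, blue; 420x560 float32, m along the optical axis (not along the pixel's ray), 0 where there is no reading.
- viewer.get_calibration(name): a dict with "intrinsics" (3x3 intrinsics, pixels), "k1" (the pictures are not rectified: a ray, as slopes to the right and down, at radius r is drawn at 1 + k1 r^2 times it, then the intrinsics apply), "origin" and "attitude" of the camera in the world. Camera axes: x right, y up, looking along -z (the intrinsics and any distortion apply to the point x, -y, -z); pixel columns grow to the right and rows downward; lengths in m; the calibration is good to about 2 mm. A picture is of the moment at which its call begins. get_calibration takes no time and is no camera call.
- workorder.hand_in(): hands the job in, once; it reports no verdict.
The state is a dict: "time_s": time; "q": joint angles; "dq": joint speeds; "joint_efforts": joint torques, N m; "eef_pos": TCP position; "eef_rot": TCP orientation; "wrist_force": force on the tool from outside, world axes, zero at the start; "torque": the same for the moment, N m; "opening": opening from 0.0 (shut) to 1.0 (fully open).
Only numpy, scipy, OpenCV 4.12 (cv2) and the standard library are available. Lean on these libraries where they do the work, as an engineer would, in place of code of your own. Each camera call takes 0.05 s, during which the arm holds its last target.

TASK

Take the white cleaner bottle that stands against the squeegee pole out of the way and stand it upright in the empty half of the cardboard display tray. Then slide the pole's thick lower tube up the slope until the rim of its black clamp collar lies between the two dark rings of the close pair on the thin tube, hold it there with the cam lever still open (let go, it slides back down), and without letting go squeeze the lever shut, flat against the collar. Finish while still gripping the collar and the shut lever at the mark, and leave the other goods where they stand.

Things in the scene. Friction and masses are not known exactly. Their poses are not given: they have to be found in the camera images.
- bottle_mid (a point): White cleaner bottle with blue screw cap, standing on the table against the thin tube in the path of the open lever. 205 mm tall, 0.3 kg; body 60 mm across up to 112 mm height, shoulder tapering to 160 mm, cap 29 mm across from 170 to 205 mm height (a good grasp from above). This point: on its axis, half-way up (102.5 mm).
- tray_gap (a point): Centre of the floor of the empty half of the fixed cardboard display tray (outside 105 x 270 mm, walls 34 mm high, 4 mm thick, floor 4 mm above the table). Its y axis runs along the tray, away from the two stock bottles (nearer one about 90 mm off at -y); the empty end wall is 69 mm away at +y, the side walls 48 mm away at +-x.
- mark (a point): Length mark: middle of the close pair of dark rings (3 mm wide, centres 12 mm apart) on the fixed thin aluminium tube (20 mm across), on its axis. y axis up the tube's 15 degree slope, x axis level and square to it, towards the lever's side. Two single rings farther up are not meant; a wooden clamp block holds the tube 145 mm or more above the mark.
- rim (a point): Rim of the black clamp collar: centre of its upper end face, on the tube's axis; same axes as mark. The tube is at length when this point is at mark (within 6 mm, so that the rim lies between the two rings). At the start it lies 43 to 87 mm below the mark.
- collar_mid (a point): Centre of the black clamp collar (32 mm wide along x, 42 mm long along y, from 19 mm below to 17 mm above the tube's axis), on the axis 22 mm below rim, axes as mark. Its flat side at -x is bare, 16 mm from the axis; the lever is at +x. Grip here from above, one finger on the bare side, the other on the lever.
- leg: The sliding thick aluminium tube (25 mm across, 300 mm below the collar, about 0.4 kg) with the clamp collar and the lever. Slides freely along the slope while the lever is open, 125 mm at most, and slides down to its stop when let go (about 1 N of pull). Origin at rim, y up the slope.
- lever (a joint): Cam lever on the collar's +x side, rad: 0 shut (flat against the collar), 0.42 to 0.58 at the start, 0.75 fully open. Lightly sprung open, yet stays where left above 0.3; a pinch of 2 to 4 N holds it part shut, enough to carry the tube. Below 0.29 the cam begins to clamp the tube; it then takes 12 to 15 N at the tip, goes over centre, stays shut and locks the tube.
- hinge (a point): The lever's grey paddle, 44 mm long, 28 mm wide along the tube, 6 mm thick. This point lies on its hinge, which runs along the tube 19.5 mm to +x of the tube's axis and 16 mm below it; z along the paddle to its tip, which swings up and in as it shuts.
- lever_tip (a point): Outer edge of the paddle's tip. Grip width from the bare collar side over the tip: 38.5 mm shut, 51 mm at 0.3, 54 mm at 0.36, 56 mm at 0.42, 62 mm at 0.58 rad. The middle of that width lies 15 mm to +x of the tube's axis at 0.58, 11 mm at 0.36, 3 mm when shut: let the hand follow sideways as the lever shuts.
- bottle: The white cleaner bottle of bottle_mid (origin at the centre of its underside).
- stock_a: Bystander: stock bottle at the far end of the tray, same form as the bottle; origin at its underside.
- stock_b: Bystander: stock bottle in the tray next to the empty half, same form as the bottle; origin at its underside.
- pump: Bystander: amber pump soap bottle, 64 mm across, 180 mm tall, beyond the pole; origin at its underside.
- soap: Bystander: pile of two soap cartons, 62 x 94 x 68 mm, beyond the pole; origin at its underside.
- brush: Bystander: scrubbing brush, 150 x 50 x 42 mm; origin at its underside.
- tin: Bystander: round tin, 68 mm across, 115 mm tall, on the robot's side of the pole; origin at its underside.
- sponge: Bystander: sponge block, 110 x 75 x 40 mm; origin at its underside.

How it is judged:
On the way, in this order (a step that is already met when the one before it is completed fails the run):
1. the bottle stands upright and released in the empty half of the tray (x of bottle_mid in the frame of tray_gap between -0.045 and 0.045 m and y of bottle_mid in the frame of tray_gap between -0.065 and 0.065 m and z of bottle_mid in the frame of tray_gap below 0.112 m and angle between bottle_mid's own z axis and vertical below 0.12 rad and contact force between the fingers and bottle below 0.05 N), for 0.3 s.
2. the fingers hold the sliding tube with the collar's rim between the two rings while the lever is still open (y of rim in the frame of mark between -0.006 and 0.006 m and value of joint lever above 0.3 rad and contact force between the fingers and leg above 1 N), for 0.3 s.
At the end, for the whole second after the job is handed in: The collar's rim is within 6 mm of the middle of the double ring, the lever is shut (below 0.1 rad), and the fingers still pinch collar and lever with over 4 N on each; the bottle stands upright (within 7 degrees) at rest in the empty half of the tray, released (all of step 1 and y of rim in the frame of mark between -0.006 and 0.006 m and value of joint lever below 0.1 rad and contact force between the fingers and leg_c0 above 4 N and contact force between the fingers and lever_c0 above 4 N and linear speed of bottle below 0.02 m/s); the arm keeps its last pose, push and grip.
It fails at once if the tube is let go of once the lever is shut (value of joint lever below 0.15 rad and contact force between the fingers and leg below 0.02 N).
It fails at once if one of the other goods is pushed more than 30 mm from its place (distance of any of stock_a, stock_b, pump, soap, brush, tin, sponge from where it was at the start of the episode above 0.03 m).
It also fails if it takes over 51 s, if anything falls off the work surface, if the arm or the gripper's body presses on something with over 40 N, if the wrist force passes 120 N, or if a joint passes its speed limit or range.

## Working session

There is one attempt and no reset: what is moved stays moved. The work goes in short steps, Python scripts to look and compute and a tool call to move; the robot and the scene stay as the last step left them, time stands still between calls to the robot, and variables do not carry over. Pictures are saved under pics/ and viewed, and the job is handed in when it is done.

Besides the shell and the picture viewer there is one more tool, called after "Request:" in YAML: its name, and indented under it one key for each argument. move_arm: Moves the arm, as the interface text tells. Its arguments: {"type":"object","properties":{"increments":{"type":"array"},"gripper":{"type":"number"}},"required":["increments"]}

```bash
mkdir -p pics
cat > h.py <<'E'
import numpy as np, cv2
from bench import get_obs, viewer, workorder, ctrl
from scipy.spatial.transform import Rotation as R
def cal(n):
    c=viewer.get_calibration(n); return c
def att(c):
    a=np.array(c["attitude"],float)
    return a if a.shape==(3,3) else R.from_quat([a[1],a[2],a[3],a[0]]).as_matrix()
def ray(c,u,v):
    K=np.array(c["intrinsics"]);k1=c["k1"]
    x=(u-K[0,2])/K[0,0];y=(v-K[1,2])/K[1,1]
    p=cv2.undistortPoints(np.array([[[u,v]]],float),K,np.array([k1,0,0,0.]))[0,0]
    d=np.array([p[0],-p[1],-1.]); return np.array(c["origin"]),att(c)@d
def onz(c,u,v,z):
    o,d=ray(c,u,v); return o+d*(z-o[2])/d[2]
def dep(c,D,u,v):
    o,d=ray(c,u,v); return o+d*D[int(round(v)),int(round(u))]
def grab(n,name):
    p,D=viewer.camera(n); np.savez(f'pics/{name}.npz',p=p,D=D); cv2.imwrite(f'pics/{name}.png',p[:,:,::-1]); return p,D
def cloud(c,D):
    K=np.array(c["intrinsics"]);v,u=np.mgrid[0:420,0:560]
    P=cv2.undistortPoints(np.stack([u.ravel(),v.ravel()],1)[:,None].astype(float),K,np.array([c["k1"],0,0,0.]))[:,0]
    d=np.c_[P[:,0],-P[:,1],-np.ones(len(P))]*D.ravel()[:,None]
    return (d@att(c).T+np.array(c["origin"])).reshape(420,560,3)
E
python3 - <<'E'
from h import *
for n in("scene","top"):
    grab(n,n+'0'); print(cal(n))
print(get_obs(),ctrl.grip_point_offset)
E
```

```text
{'intrinsics': array([[436.02831619,   0.        , 280.31414839],
       [  0.        , 436.02831619, 214.19111102],
       [  0.        ,   0.        ,   1.        ]]), 'k1': 0.02564233693197211, 'origin': array([1.60136497, 0.17958277, 0.79173371]), 'attitude': array([0.5903415 , 0.31988685, 0.35852088, 0.64856156])}
{'intrinsics': array([[468.23647453,   0.        , 274.11531914],
       [  0.        , 468.23647453, 213.42576303],
       [  0.        ,   0.        ,   1.        ]]), 'k1': -0.1630158032122276, 'origin': array([0.33288619, 0.07186307, 1.47632524]), 'attitude': array([ 0.70852749,  0.04809583, -0.05874506, -0.7015872 ])}
{'time_s': 0.1, 'q': array([ 9.43676440e-01,  1.81460536e-01,  1.60791582e+00, -7.12756630e-06,
        1.35377620e+00, -2.06298413e-01]), 'dq': array([-0.00025686, -0.00240032, -0.00183419,  0.00105606,  0.00158418,
        0.00010403]), 'joint_efforts': array([ 6.67523800e-04, -4.45879912e+01, -3.52236342e+01, -2.60309416e-04,
        4.11046349e-03,  2.59363458e-05]), 'eef_pos': array([0.23458334, 0.52443236, 0.23047395]), 'eef_rot': array([ 2.84333820e-04,  8.39198466e-01,  5.43824720e-01, -7.26282921e-04]), 'wrist_force': array([-0.4622812 ,  0.81390038,  0.33544812]), 'torque': array([-0.02393124,  0.01632987,  0.01754345]), 'opening': 1.0006711297025939} 0.0187
```

View pics/scene0.png

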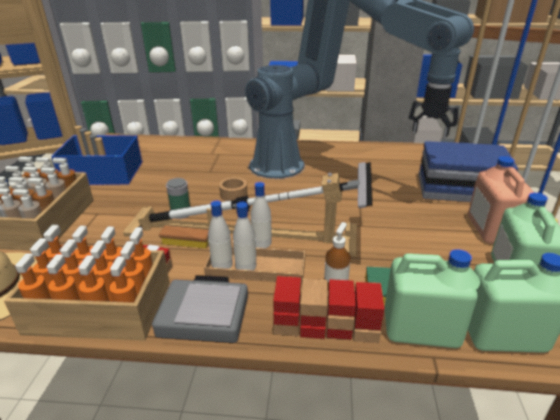

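View pics/top0.png

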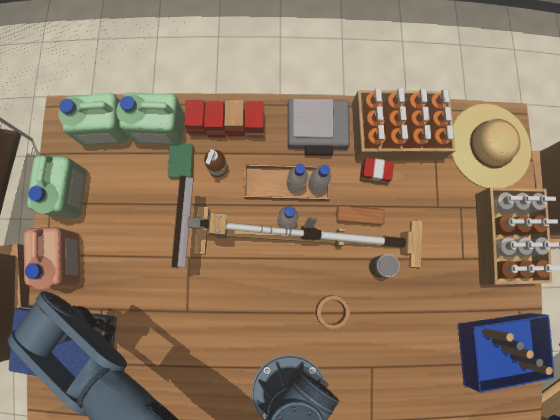

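The top view shows the bottle cap at about (289,212), the collar at (312,234), the open lever at (310,222) and the empty half of the tray at (268,181). I'll zoom in on these.

Run:
```python
from h import *
t=np.load('pics/top0.npz')['p'];s=np.load('pics/scene0.npz')['p']
cv2.imwrite('pics/tz.png',cv2.resize(t[150:270,200:400,::-1],None,fx=4,fy=4,interpolation=cv2.INTER_CUBIC))
cv2.imwrite('pics/sz.png',cv2.resize(s[165:285,150:350,::-1],None,fx=4,fy=4,interpolation=cv2.INTER_CUBIC))
```

```text
(no output)
```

View pics/tz.png

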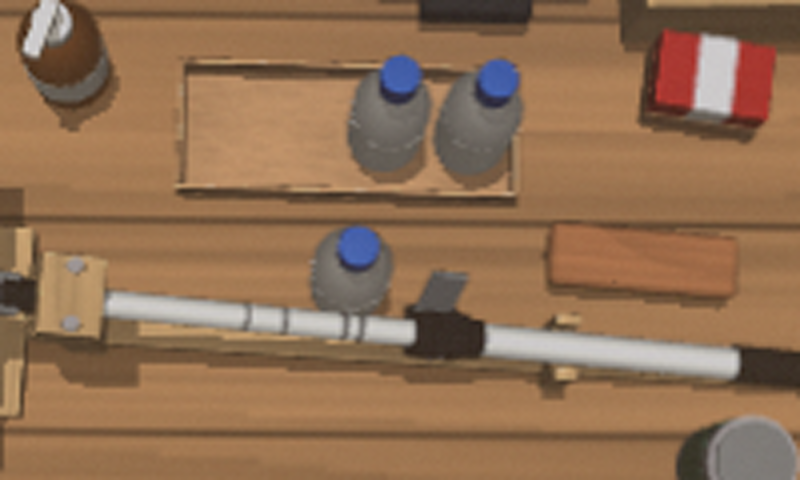

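View pics/sz.png

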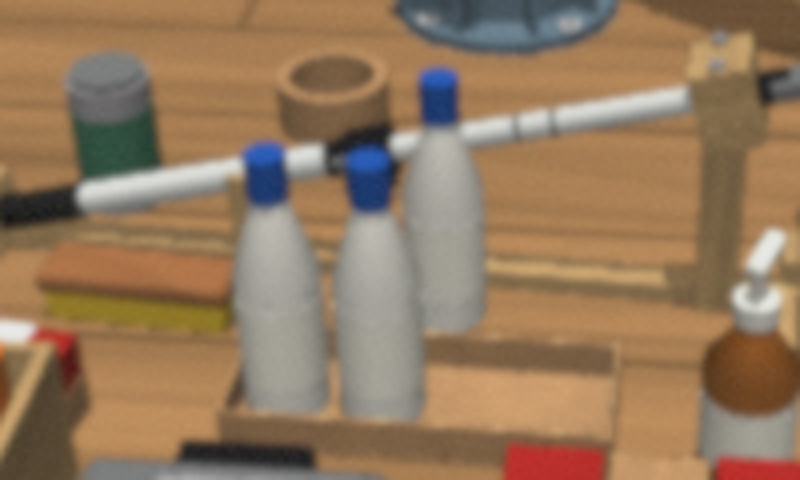

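Run:
```python
from h import *
z=np.load('pics/top0.npz');t=z['p'];D=z['D'];c=cal('top');C=cloud(c,D)
hsv=cv2.cvtColor(t,cv2.COLOR_RGB2HSV)
m=((hsv[...,0]>105)&(hsv[...,0]<130)&(hsv[...,1]>150)&(hsv[...,2]>90)).astype(np.uint8)
n,l,st,ce=cv2.connectedComponentsWithStats(m)
for i in range(1,n):
    u,v=ce[i]
    if st[i,4]>20 and 200<u<400 and 150<v<270:
        print('cap',ce[i],st[i],onz(c,u,v,.205)[:2],'depth z',np.median(C[l==i][:,2]), np.median(C[l==i],axis=0))
for nm,(x,y) in dict(tl=(186,65),bl=(179,188),br=(515,195),tr=(515,75)).items():
    print(nm,onz(c,x/4+199.6,y/4+149.6,.034))
# thin tube pixels: zoom line from (110,304) to (410,332)
pts=[]
for (a,b) in [((115,305),(240,317)),((365,329),(412,333)),((490,342),(735,361))]:
    seg=[]
    for s in np.linspace(0,1,20):
        x=a[0]+s*(b[0]-a[0]);y=a[1]+s*(b[1]-a[1]);u=x/4+199.6;v=y/4+149.6
        col=C[int(v)-5:int(v)+7,int(round(u))]; seg.append(col[np.argmax(col[:,2])])
    seg=np.array(seg);print(seg[::4].round(4))
for nm,(x,y) in dict(r1=(350,326),r2=(361,327),s1=(250,316),s2=(285,320),rim=(414,331),rimbot=(487,341),tip1=(437,272),tip2=(468,276),lb=(452,312)).items():
    u=x/4+199.6;v=y/4+149.6;print(nm,u,v,dep(c,D,u,v))
```

```text
cap [299.71153846 168.40384615] [296 165   8   8  52] [ 0.65486036 -0.01696191] depth z 0.20911353360104 [ 0.65487245 -0.01747377  0.20911353]
cap [324.23076923 169.59615385] [320 166   9   8  52] [ 0.65247171 -0.08579604] depth z 0.20826126050377147 [ 0.65155801 -0.08478857  0.20826126]
tl [0.70437077 0.14115374 0.034     ]
bl [0.60511613 0.14475462 0.034     ]
br [ 0.60266865 -0.11912757  0.034     ]
tr [ 0.69975038 -0.12022374  0.034     ]
[[0.4927 0.1809 0.1874]
 [0.4914 0.162  0.1777]
 [0.4864 0.1426 0.1738]
 [0.4873 0.126  0.1681]
 [0.3329 0.0719 1.4763]]
[[ 0.4809  0.0033  0.1349]
 [ 0.4809 -0.0024  0.1354]
 [ 0.4815 -0.0114  0.1311]
 [ 0.485  -0.0175  0.1263]
 [ 0.4822 -0.0262  0.1257]]
[[ 0.4754 -0.089   0.1124]
 [ 0.4795 -0.1286  0.105 ]
 [ 0.4753 -0.1699  0.0905]
 [ 0.4735 -0.2111  0.0816]
 [ 0.4687 -0.2533  0.0711]]
r1 287.1 231.1 [0.48693657 0.01435531 0.1292934 ]
r2 289.85 231.35 [0.48572084 0.00662299 0.1342757 ]
s1 262.1 228.6 [0.49068709 0.08656156 0.15259598]
s2 270.85 229.6 [0.48867376 0.06159651 0.14760639]
rim 303.1 232.35 [ 0.48461543 -0.03266842  0.12157057]
rimbot 321.35 234.85 [ 0.47847308 -0.08681365  0.11505533]
tip1 308.85 217.6 [ 0.52722572 -0.04893712  0.12852904]
tip2 316.6 218.6 [ 0.52404818 -0.07124277  0.13186281]
lb 312.6 227.6 [ 0.49915355 -0.06074246  0.11896758]
```

Run:
```python
from h import *
z=np.load('pics/top0.npz');t=z['p'];D=z['D'];c=cal('top');C=cloud(c,D)
hsv=cv2.cvtColor(t,cv2.COLOR_RGB2HSV)
m=((hsv[...,0]>100)&(hsv[...,0]<135)&(hsv[...,1]>110)&(hsv[...,2]>60))
m[:,:200]=0;m[:,400:]=0;m[:150]=0;m[260:]=0
n,l,st,ce=cv2.connectedComponentsWithStats(m.astype(np.uint8))
for i in range(1,n):
    u,v=ce[i]
    if st[i,4]>20: print('cap',ce[i],st[i],onz(c,u,v,.205)[:2],np.median(C[l==i],axis=0))
# scene cap top as second view
# tube centre line: bright low-sat pixels
w=(hsv[...,1]<50)&(hsv[...,2]>150)
P=[];
for u in list(range(228,258))+list(range(273,284))+list(range(292,302))+list(range(324,384)):
    v0=227+(u-228)*(239.5-226)/(384-228)
    vs=np.array([v for v in range(int(v0)-7,int(v0)+8) if w[v,u]])
    if len(vs)<2: continue
    P.append((u,vs.mean(),len(vs)))
P=np.array(P);print(P[::8])
# depth: fit z vs y using central pixels
Q=np.array([C[int(round(v)),int(u)] for u,v,_ in P]);ok=np.isfinite(Q).all(1)&(Q[:,2]<.3)
thin=P[:,0]<303
for s in (thin,~thin):
    q=Q[s&ok];
    f=np.polyfit(q[:,1],q[:,2],1);r=q[:,2]-np.polyval(f,q[:,1]);k=abs(r)<.006;f=np.polyfit(q[k,1],q[k,2],1);print('slope',np.degrees(np.arctan(f[0])),f,r[k].std(),k.sum(),'z at y=0 w/15deg',np.median(q[k,2]-np.tan(np.radians(15))*q[k,1]))
```

```text
cap [299.63513514 168.44594595] [295 164  10  10  74] [ 0.65473607 -0.01674774] [ 0.6543392  -0.01740349  0.20880447]
cap [324.05714286 169.55714286] [320 165   9  10  70] [ 0.65257638 -0.08530823] [ 0.65162142 -0.08455141  0.20826126]
cap [289.17721519 211.34177215] [285 207  10  10  79] [0.5330062  0.01212199] [0.53354618 0.01261351 0.20487585]
[[228.  225.5   6. ]
 [236.  226.5   6. ]
 [244.  227.5   6. ]
 [252.  227.5   6. ]
 [275.  230.5   6. ]
 [283.  230.5   6. ]
 [299.  232.5   6. ]
 [329.  235.    7. ]
 [337.  236.    7. ]
 [345.  237.    7. ]
 [353.  237.5   6. ]
 [361.  238.    7. ]
 [369.  239.    7. ]
 [377.  240.    7. ]]
slope 15.243197133389558 [0.27250374 0.13249393] 0.002375700588061283 45 z at y=0 w/15deg 0.1327211362606725
slope 14.225212440966722 [0.25350717 0.13207247] 0.0026526349756259065 58 z at y=0 w/15deg 0.13525086924366592
```

```bash
cat >> h.py <<'E'
def to(p,head=None):
    o=get_obs();q=o['eef_rot'];M=R.from_quat([q[1],q[2],q[3],q[0]]).as_matrix()
    d=M.T@(np.array(p)-o['eef_pos']);h=np.degrees(np.arctan2(M[1,0],M[0,0]))
    print('t',o['time_s'],'pos',o['eef_pos'].round(4),'head',h.round(2),'open',round(o['opening'],3),'F',o['wrist_force'].round(2),'shift mm',(d*1000).round(1),'turn',None if head is None else round(h-head,2))
E
python3 - <<'E'
from h import *
to([.534,.0115,.30],-3.1)
z=np.load('pics/top0.npz');D=z['D'];c=cal('top')
# axis by rays: guess axis line a + s*dir with z = .1223+.268*s
L=[(228,225.5),(252,228),(283,230.7),(299,232.4),(329,235),(353,237.5),(377,240)]
X=[]
for u,v in L:
    y=0
    for _ in range(20):
        p=onz(c,u,v,.1223+.268*y);y=p[1]
    X.append(p)
X=np.array(X);print(X.round(4));f=np.polyfit(X[:,1],X[:,0],1);print(f,X[:,0]-np.polyval(f,X[:,1]))
E
```

```text
t 0.1 pos [0.2346 0.5244 0.2305] head 65.89 open 1.001 F [-0.46  0.81  0.34] shift mm [-346.   482.8  -69.1] turn 68.99
[[ 0.4962  0.1823  0.1711]
 [ 0.492   0.1153  0.1532]
 [ 0.488   0.0262  0.1293]
 [ 0.4849 -0.021   0.1167]
 [ 0.4807 -0.1124  0.0922]
 [ 0.4758 -0.1885  0.0718]
 [ 0.4707 -0.2675  0.0506]]
[0.05536185 0.48613995] [-6.03585981e-05 -5.03874989e-04  3.83982456e-04 -7.35381340e-05
  7.53407627e-04  1.08118672e-04 -6.07737034e-04]
```

Request:
move_arm:
  increments:
    - {"tz": -0.04}
    - {"tz": -0.069}
    - {"tx": -0.346,"ty": 0.483,"tz": -0.069,"turn": 69}
    - {"tx": -0.346,"ty": 0.483,"tz": -0.069,"turn": 69}
    - {"tx": -0.346,"ty": 0.483,"tz": -0.069,"turn": 69}
    - {"tx": -0.346,"ty": 0.483,"tz": -0.069,"turn": 69}
    - {"tx": -0.346,"ty": 0.483,"tz": -0.069,"turn": 69}
    - {"tx": -0.346,"ty": 0.483,"tz": -0.069,"turn": 69}
    - {"tx": -0.346,"ty": 0.483,"tz": -0.069,"turn": 69}
    - {"tx": -0.346,"ty": 0.483,"tz": -0.069,"turn": 69}
    - {"tx": -0.346,"ty": 0.483,"tz": -0.069,"turn": 69}
    - {"tx": -0.346,"ty": 0.483,"tz": -0.069,"turn": 69}
    - {"tx": -0.346,"ty": 0.483,"tz": -0.069,"turn": 69}
    - {"tx": -0.346,"ty": 0.483,"tz": -0.069,"turn": 69}
    - {"tx": -0.346,"ty": 0.483,"tz": -0.069,"turn": 69}
    - {"tx": -0.346,"ty": 0.483,"tz": -0.069,"turn": 69}
    - {"tx": -0.346,"ty": 0.483,"tz": -0.069,"turn": 69}
    - {"tx": -0.346,"ty": 0.483,"tz": -0.069,"turn": 69}
    - {"tx": -0.346,"ty": 0.483,"tz": -0.069,"turn": 69}
    - {"tx": -0.346,"ty": 0.483,"tz": -0.069,"turn": 69}
  gripper: 1

```text
validation failed for argument at $.in...
```

Run:
```python
from h import *
to([.534,.0115,.174],-3.1)
grab('scene','s1')
```

```text
t 0.1 pos [0.2346 0.5244 0.2305] head 65.89 open 1.001 F [-0.46  0.81  0.34] shift mm [-345.8  482.8   56.9] turn 68.99
```

View pics/s1.png

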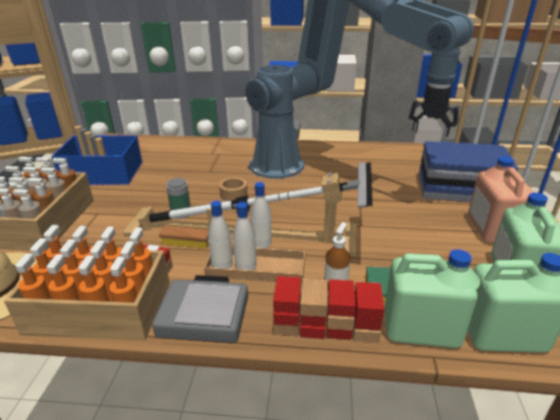

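The move was refused and the picture shows no change. I'll give all four keys in every row.

Request:
move_arm:
  increments:
    - {"tx": 0,"ty": 0,"tz": -0.04,"turn": 0}
    - {"tx": 0,"ty": 0,"tz": -0.069,"turn": 0}
  gripper: 1

```text
time_s: 0.32
eef_pos: [0.2343, 0.524, 0.3]
eef_rot: [0.001, 0.839, 0.544, -0.002]
wrist_force: [1.2, 1.1, 1.4]
opening: 0.997
```

Request:
move_arm:
  increments:
    - {"tx": -0.346,"ty": 0.483,"tz": 0,"turn": 69}
    - {"tx": -0.346,"ty": 0.483,"tz": 0,"turn": 69}
    - {"tx": -0.346,"ty": 0.483,"tz": 0,"turn": 69}
    - {"tx": -0.346,"ty": 0.483,"tz": 0,"turn": 69}
    - {"tx": -0.346,"ty": 0.483,"tz": 0,"turn": 69}
    - {"tx": -0.346,"ty": 0.483,"tz": 0,"turn": 69}
    - {"tx": -0.346,"ty": 0.483,"tz": 0,"turn": 69}
    - {"tx": -0.346,"ty": 0.483,"tz": 0,"turn": 69}
    - {"tx": -0.346,"ty": 0.483,"tz": 0,"turn": 69}
    - {"tx": -0.346,"ty": 0.483,"tz": 0,"turn": 69}
    - {"tx": -0.346,"ty": 0.483,"tz": 0,"turn": 69}
    - {"tx": -0.346,"ty": 0.483,"tz": 0,"turn": 69}
    - {"tx": -0.346,"ty": 0.483,"tz": 0,"turn": 69}
    - {"tx": -0.346,"ty": 0.483,"tz": 0,"turn": 69}
    - {"tx": -0.346,"ty": 0.483,"tz": 0,"turn": 69}
    - {"tx": -0.346,"ty": 0.483,"tz": 0,"turn": 69}
    - {"tx": -0.346,"ty": 0.483,"tz": 0,"turn": 69}
    - {"tx": -0.346,"ty": 0.483,"tz": 0,"turn": 69}
    - {"tx": -0.346,"ty": 0.483,"tz": 0,"turn": 69}
    - {"tx": -0.346,"ty": 0.483,"tz": 0,"turn": 69}

```text
time_s: 1.98
eef_pos: [0.5339, 0.0132, 0.3005]
eef_rot: [-0.0, 1.0, -0.026, 0.0]
wrist_force: [-0.5, -0.5, -0.9]
opening: 0.994
```

Run:
```python
from h import *
to([.534,.0115,.174],-3.1)
c=cal('scene')
z=np.load('pics/s1.npz');t=z['p']
hsv=cv2.cvtColor(t,cv2.COLOR_RGB2HSV)
m=((hsv[...,0]>100)&(hsv[...,0]<135)&(hsv[...,1]>110)&(hsv[...,2]>60)).astype(np.uint8);m[:,:200]=0;m[:,290:]=0;m[:170]=0;m[230:]=0
n,l,st,ce=cv2.connectedComponentsWithStats(m)
for i in range(1,n): print(ce[i],st[i],onz(c,ce[i][0],ce[i][1],.1875))
```

```text
t 1.9833 pos [0.5339 0.0132 0.3005] head -2.99 open 0.994 F [-0.48 -0.5  -0.89] shift mm [1.000e-01 1.700e+00 1.265e+02] turn 0.11
[259.13043478 188.73913043] [256 183   8  13  92] [0.53212109 0.00848126 0.1875    ]
[215.84033613 208.01680672] [211 201  10  15 119] [ 0.64481066 -0.09091101  0.1875    ]
[241.94771242 208.12418301] [237 200  11  17 153] [ 0.63948041 -0.02214168  0.1875    ]
```

Request:
move_arm:
  increments:
    - {"tx": 0,"ty": 0.002,"tz": 0.04,"turn": 0}
    - {"tx": 0,"ty": 0.002,"tz": 0.08,"turn": 0}
    - {"tx": 0,"ty": 0.002,"tz": 0.11,"turn": 0}
    - {"tx": 0,"ty": 0.002,"tz": 0.126,"turn": 0}
    - {"tx": 0,"ty": 0.002,"tz": 0.126,"turn": 0}

```text
time_s: 2.4
eef_pos: [0.531, 0.0113, 0.17]
eef_rot: [-0.001, 1.0, -0.026, -0.004]
wrist_force: [-0.9, -0.0, -0.0]
opening: 1.0
```

Request:
move_arm:
  increments:
    - {"tx": 0,"ty": 0,"tz": 0,"turn": 0}
    - {"tx": 0,"ty": 0,"tz": 0,"turn": 0}
    - {"tx": 0,"ty": 0,"tz": 0,"turn": 0}
    - {"tx": 0,"ty": 0,"tz": 0,"turn": 0}
    - {"tx": 0,"ty": 0,"tz": 0,"turn": 0}
    - {"tx": 0,"ty": 0,"tz": 0,"turn": 0}
    - {"tx": 0,"ty": 0,"tz": 0,"turn": 0}
    - {"tx": 0,"ty": 0,"tz": 0,"turn": 0}
    - {"tx": 0,"ty": 0,"tz": 0,"turn": 0}
    - {"tx": 0,"ty": 0,"tz": 0,"turn": 0}
  gripper: 0

```text
time_s: 3.23
eef_pos: [0.535, 0.0095, 0.176]
eef_rot: [0.0, 1.0, -0.027, 0.001]
wrist_force: [-2.8, -0.3, 6.1]
opening: 0.321
```

Run:
```python
from h import *
to([.6545,.074,.240],-3.1)
grab('scene','s2')
```

```text
t 3.2333 pos [0.535  0.0095 0.176 ] head -3.11 open 0.321 F [-2.82 -0.27  6.11] shift mm [116.  -70.8 -63.8] turn -0.01
```

View pics/s2.png

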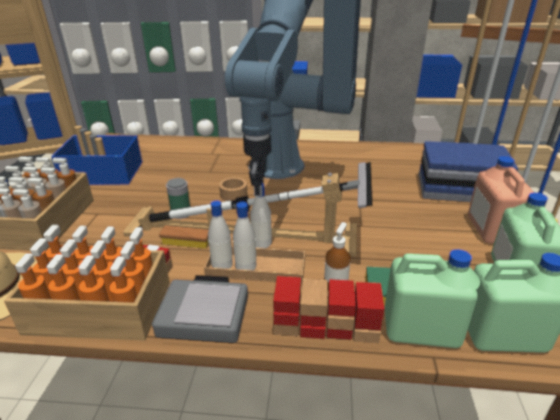

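The gripper has hold of the cap. Next I'll lift it and carry it to the tray.

Request:
move_arm:
  increments:
    - {"tx": 0,"ty": 0,"tz": -0.02,"turn": 0}
    - {"tx": 0,"ty": 0,"tz": -0.045,"turn": 0}
    - {"tx": 0,"ty": 0,"tz": -0.07,"turn": 0}
    - {"tx": 0,"ty": 0,"tz": -0.07,"turn": 0}
    - {"tx": 0.02,"ty": -0.012,"tz": -0.07,"turn": 0}
    - {"tx": 0.045,"ty": -0.027,"tz": -0.07,"turn": 0}
    - {"tx": 0.07,"ty": -0.043,"tz": -0.07,"turn": 0}
    - {"tx": 0.095,"ty": -0.06,"tz": -0.07,"turn": 0}
    - {"tx": 0.11,"ty": -0.068,"tz": -0.07,"turn": 0}
    - {"tx": 0.116,"ty": -0.071,"tz": -0.07,"turn": 0}
    - {"tx": 0.116,"ty": -0.071,"tz": -0.07,"turn": 0}
    - {"tx": 0.116,"ty": -0.071,"tz": -0.07,"turn": 0}
    - {"tx": 0.116,"ty": -0.071,"tz": -0.07,"turn": 0}

```text
time_s: 4.37
eef_pos: [0.6529, 0.0738, 0.2437]
eef_rot: [0.0, 1.0, -0.027, -0.001]
wrist_force: [0.0, -0.0, -2.9]
opening: 0.32
```

Run:
```python
from h import *
to([.6545,.074,.181],-3.1)
p,D=grab('scene','s3')
cv2.imwrite('pics/s3z.png',cv2.resize(p[165:285,150:350,::-1],None,fx=4,fy=4,interpolation=cv2.INTER_CUBIC))
```

```text
t 4.3667 pos [0.6529 0.0738 0.2437] head -3.14 open 0.32 F [ 0.04 -0.02 -2.85] shift mm [ 1.7 -0.3 62.7] turn -0.04
```

View pics/s3z.png

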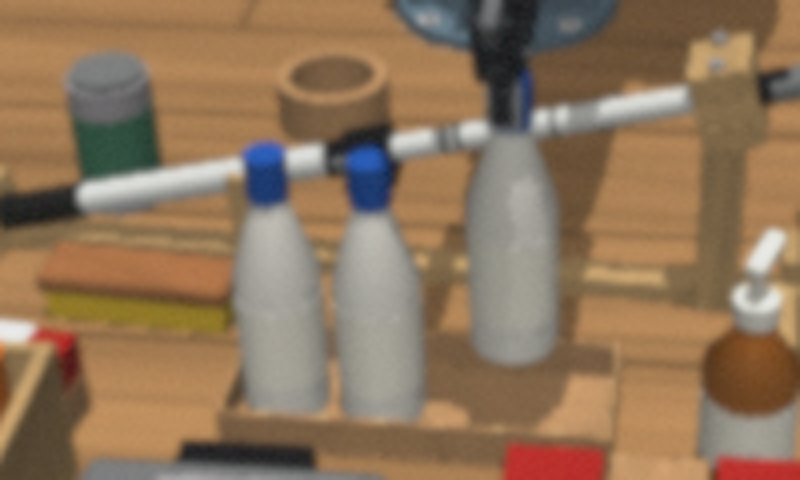

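Request:
move_arm:
  increments:
    - {"tx": 0.001,"ty": 0,"tz": 0.02,"turn": 0}
    - {"tx": 0.001,"ty": 0,"tz": 0.04,"turn": 0}
    - {"tx": 0.001,"ty": 0,"tz": 0.052,"turn": 0}
    - {"tx": 0.001,"ty": 0,"tz": 0.059,"turn": 0}
    - {"tx": 0.001,"ty": 0,"tz": 0.063,"turn": 0}
    - {"tx": 0.001,"ty": 0,"tz": 0.063,"turn": 0}
    - {"tx": 0.001,"ty": 0,"tz": 0.063,"turn": 0}
    - {"tx": 0.001,"ty": 0,"tz": 0.063,"turn": 0}

```text
time_s: 5.08
eef_pos: [0.6557, 0.0742, 0.1825]
eef_rot: [0.0, 1.0, -0.027, 0.001]
wrist_force: [-0.6, -0.7, -2.5]
opening: 0.318
```

Request:
move_arm:
  increments:
    - {"tx": 0,"ty": 0,"tz": 0.001,"turn": 0}
    - {"tx": 0,"ty": 0,"tz": 0.002,"turn": 0}
    - {"tx": 0,"ty": 0,"tz": 0.002,"turn": 0}
    - {"tx": 0,"ty": 0,"tz": 0.002,"turn": 0}

```text
time_s: 5.42
eef_pos: [0.6554, 0.0743, 0.1801]
eef_rot: [0.0, 1.0, -0.027, 0.001]
wrist_force: [-0.3, 0.4, 1.1]
opening: 0.322
```

It has touched down: the wrist force went from −2.5 to +1.1 N. I'll release and then rise.

Request:
move_arm:
  increments:
    - {"tx": 0,"ty": 0,"tz": 0,"turn": 0}
    - {"tx": 0,"ty": 0,"tz": 0,"turn": 0}
    - {"tx": 0,"ty": 0,"tz": 0,"turn": 0}
    - {"tx": 0,"ty": 0,"tz": 0,"turn": 0}
    - {"tx": 0,"ty": 0,"tz": 0,"turn": 0}
    - {"tx": 0,"ty": 0,"tz": 0,"turn": 0}
    - {"tx": 0,"ty": 0,"tz": 0,"turn": 0}
    - {"tx": 0,"ty": 0,"tz": 0,"turn": 0}
    - {"tx": 0,"ty": 0,"tz": 0,"turn": 0}
    - {"tx": 0,"ty": 0,"tz": -0.02,"turn": 0}
    - {"tx": 0,"ty": 0,"tz": -0.045,"turn": 0}
    - {"tx": 0,"ty": 0,"tz": -0.08,"turn": 0}
    - {"tx": 0,"ty": 0,"tz": -0.12,"turn": 0}
    - {"tx": 0,"ty": -0.03,"tz": -0.12,"turn": 0}
    - {"tx": 0,"ty": -0.07,"tz": -0.12,"turn": 0}
    - {"tx": 0,"ty": -0.1,"tz": -0.12,"turn": 0}
    - {"tx": 0,"ty": -0.1,"tz": -0.12,"turn": 0}
  gripper: 1

```text
time_s: 6.83
eef_pos: [0.6598, 0.1798, 0.2995]
eef_rot: [-0.001, 1.0, -0.025, 0.0]
wrist_force: [-0.5, -1.2, 0.4]
opening: 1.0
```

Run:
```python
from h import *
to([.6545,.074,.181],-3.1)
p,D=grab('scene','s4')
cv2.imwrite('pics/s4z.png',cv2.resize(p[165:285,150:350,::-1],None,fx=4,fy=4,interpolation=cv2.INTER_CUBIC))
p,D=grab('top','t4')
cv2.imwrite('pics/t4z.png',cv2.resize(p[150:270,200:400,::-1],None,fx=4,fy=4,interpolation=cv2.INTER_CUBIC))
```

```text
t 6.8333 pos [0.6598 0.1798 0.2995] head -2.82 open 1.0 F [-0.55 -1.18  0.45] shift mm [-1.000e-01  1.062e+02  1.183e+02] turn 0.28
```

View pics/s4z.png

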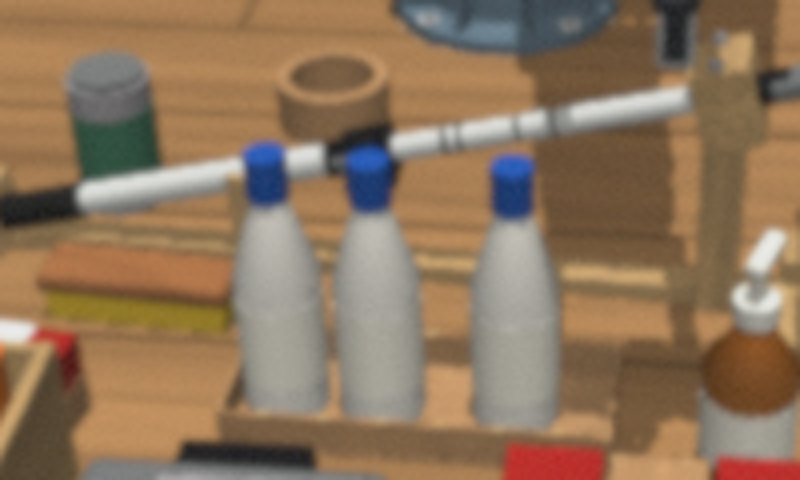

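View pics/t4z.png

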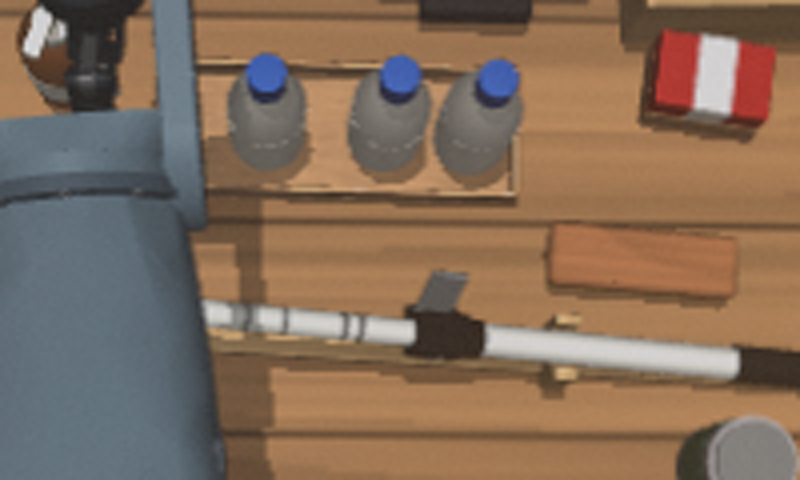

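```bash
cat > axis.py <<'E'
from h import *
h=np.arctan(.0554);e=np.radians(15)
Y=np.array([np.sin(h)*np.cos(e),np.cos(h)*np.cos(e),np.sin(e)]);X=np.array([np.cos(h),-np.sin(h),0]);Z=np.cross(X,Y)
A=np.array([.48614,0,.1223])
def s_of(c,u,v,r):
    # point where ray meets plane tangent to tube at radius r facing camera
    o,d=ray(c,u,v); n=-d-Y*(-d@Y);n/=np.linalg.norm(n)
    t=((A-o)@n+r)/(d@n);p=o+t*d
    return (p-A)@Y,(p-A)@X,(p-A)@Z
def proj(c,P):
    q=att(c).T@(np.array(P)-np.array(c['origin']));x=q[0]/-q[2];y=-q[1]/-q[2];f=1+c['k1']*(x*x+y*y);K=c['intrinsics']
    return K[0,0]*x*f+K[0,2],K[1,1]*y*f+K[1,2]
def profile(c,img,s0,s1,r,off=(0,0)):
    g=cv2.cvtColor(img,cv2.COLOR_RGB2GRAY).astype(np.float32)
    ss=np.arange(s0,s1,.0005);out=[]
    o=np.array(c['origin'])
    for s in ss:
        vals=[]
        a=A+s*Y;n=o-a;n=n-Y*(n@Y);n/=np.linalg.norm(n)
        b=np.cross(n,Y)
        for k in(-.003,0,.003):
            u,v=proj(c,a+r*n+k*b);vals.append(cv2.getRectSubPix(g,(1,1),(float(u+off[0]),float(v+off[1])))[0,0])
        out.append(np.mean(vals))
    return ss,np.array(out)
E
python3 - <<'E'
from axis import *
for n in('top','scene'):
    c=cal(n);img=np.load('pics/%s4.npz'%n[0])['p']
    ss,g=profile(c,img,-.075,.045,.010)
    print(n);print([(round(s*1000),int(x)) for s,x in zip(ss[::3],g[::3])])
    # line offset check: measure axis in scene
    for s in(-.2,0,.03):print(proj(c,A+s*Y))
E
```

```text
top
[(-75, 47), (-74, 47), (-72, 46), (-70, 46), (-69, 47), (-67, 47), (-66, 47), (-64, 47), (-63, 47), (-61, 47), (-60, 48), (-58, 48), (-57, 48), (-55, 47), (-54, 47), (-52, 47), (-51, 47), (-49, 47), (-48, 48), (-46, 48), (-45, 48), (-43, 48), (-42, 48), (-40, 48), (-39, 47), (-37, 47), (-36, 52), (-34, 59), (-33, 91), (-31, 141), (-30, 175), (-28, 194), (-27, 204), (-25, 204), (-24, 203), (-22, 204), (-21, 204), (-19, 204), (-18, 204), (-16, 204), (-15, 204), (-13, 204), (-12, 204), (-10, 204), (-9, 204), (-7, 205), (-6, 205), (-4, 204), (-3, 204), (-1, 205), (0, 205), (2, 204), (3, 202), (5, 187), (6, 168), (8, 143), (9, 122), (11, 145), (12, 172), (14, 188), (15, 202), (17, 187), (18, 168), (20, 144), (21, 122), (23, 144), (24, 171), (26, 188), (27, 202), (29, 204), (30, 204), (32, 204), (33, 203), (35, 204), (36, 204), (38, 204), (39, 203), (41, 204), (42, 204), (44, 203)]
(np.float64(354.37003725676414), np.float64(237.67043551835832))
(np.float64(291.92146779712795), np.float64(231.69306357995941))
(np.float64(282.07928996113577), np.float64(230.74203328682097))
scene
[(-75,
[... 376 characters left out ...]
 (-24, 183), (-22, 184), (-21, 183), (-19, 183), (-18, 183), (-16, 183), (-15, 183), (-13, 183), (-12, 183), (-10, 183), (-9, 184), (-7, 184), (-6, 183), (-4, 183), (-3, 182), (-1, 181), (0, 177), (2, 169), (3, 160), (5, 148), (6, 139), (8, 140), (9, 144), (11, 154), (12, 163), (14, 163), (15, 160), (17, 154), (18, 147), (20, 149), (21, 157), (23, 166), (24, 175), (26, 180), (27, 182), (29, 182), (30, 183), (32, 184), (33, 183), (35, 182), (36, 183), (38, 183), (39, 183), (41, 183), (42, 183), (44, 184)]
(np.float64(199.1088746274326), np.float64(209.95744000939206))
(np.float64(259.2117123818133), np.float64(200.12919927098625))
(np.float64(268.6444316343248), np.float64(198.5851387838965))
```

Run:
```python
from axis import *
print('head',-np.degrees(h))
c=A-.0545*Y
print('collar mid',c, 'Y',Y)
t=c+.0135*X+np.array([0,0,-.010]);print(t)
to([t[0],t[1],.26],-np.degrees(h))
c2=cal('top');z=np.load('pics/t4.npz');D=z['D']
for nm,(x,y) in dict(tip1=(435,272),tip2=(467,274),bare=(445,354)).items():
    u=x/4+199.6;v=y/4+149.6
    for hh in (.022,.0):
        o,d=ray(c2,u,v);P=o+d*((A+hh*Z-o)@Z)/(d@Z);print(nm,hh,((P-A)@Y).round(4),((P-A)@X).round(4))
```

```text
head -3.170944790192747
collar mid [ 0.48322805 -0.05256236  0.10819436] Y [0.05343036 0.96444694 0.25881905]
[ 0.49670738 -0.05330911  0.09819436]
t 6.9333 pos [0.6601 0.1754 0.299 ] head -2.97 open 1.001 F [ 0.03 -0.13  0.18] shift mm [-151.3  236.8   39.2] turn 0.2
tip1 0.022 -0.0404 0.043
tip1 0.0 -0.0483 0.0464
tip2 0.022 -0.0653 0.044
tip2 0.0 -0.0735 0.0475
bare 0.022 -0.0515 -0.016
bare 0.0 -0.0595 -0.0135
```

Request:
move_arm:
  increments:
    - {"tx": -0.02,"ty": 0.03,"tz": 0,"turn": 0}
    - {"tx": -0.042,"ty": 0.065,"tz": 0,"turn": 0}
    - {"tx": -0.064,"ty": 0.1,"tz": 0,"turn": 0.2}
    - {"tx": -0.086,"ty": 0.135,"tz": 0,"turn": 0.2}
    - {"tx": -0.108,"ty": 0.17,"tz": 0.02,"turn": 0.2}
    - {"tx": -0.13,"ty": 0.205,"tz": 0.039,"turn": 0.2}
    - {"tx": -0.145,"ty": 0.228,"tz": 0.039,"turn": 0.2}
    - {"tx": -0.151,"ty": 0.237,"tz": 0.039,"turn": 0.2}
    - {"tx": -0.151,"ty": 0.237,"tz": 0.039,"turn": 0.2}
    - {"tx": -0.151,"ty": 0.237,"tz": 0.039,"turn": 0.2}
    - {"tx": -0.151,"ty": 0.237,"tz": 0.039,"turn": 0.2}
    - {"tx": -0.151,"ty": 0.237,"tz": 0.039,"turn": 0.2}

```text
time_s: 7.93
eef_pos: [0.4976, -0.0537, 0.2607]
eef_rot: [0.0, 1.0, -0.028, 0.0]
wrist_force: [-0.1, 0.1, -0.2]
opening: 0.996
```

Run:
```python
from axis import *
to([.4967,-.0533,.0982],-3.17)
p,D=grab('scene','s5')
cv2.imwrite('pics/s5z.png',cv2.resize(p[135:255,150:350,::-1],None,fx=4,fy=4,interpolation=cv2.INTER_CUBIC))
```

```text
t 7.9333 pos [ 0.4976 -0.0537  0.2607] head -3.25 open 0.996 F [-0.1   0.06 -0.17] shift mm [ -1.1  -0.4 162.5] turn -0.08
```

View pics/s5z.png

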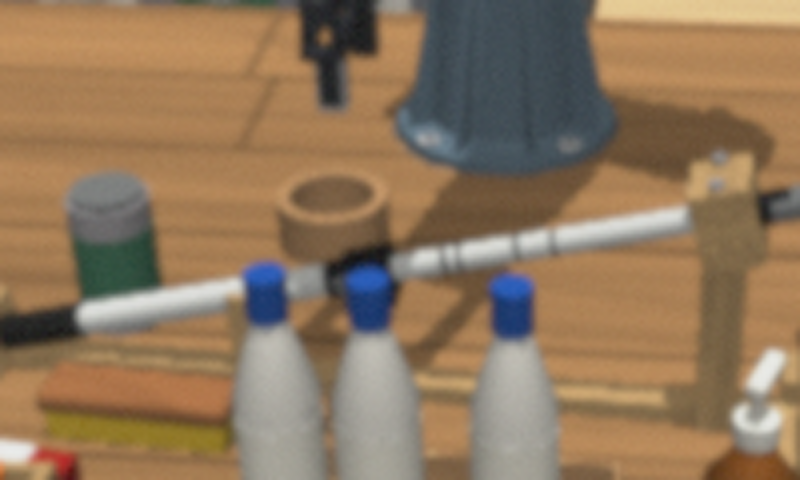

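Request:
move_arm:
  increments:
    - {"tx": -0.001,"ty": 0,"tz": 0.03,"turn": 0}
    - {"tx": -0.001,"ty": 0,"tz": 0.055,"turn": 0}
    - {"tx": -0.001,"ty": 0,"tz": 0.075,"turn": 0}
    - {"tx": -0.001,"ty": 0,"tz": 0.095,"turn": 0}
    - {"tx": -0.001,"ty": 0,"tz": 0.115,"turn": 0}
    - {"tx": -0.001,"ty": 0,"tz": 0.13,"turn": 0}
    - {"tx": -0.001,"ty": 0,"tz": 0.145,"turn": 0}
    - {"tx": -0.001,"ty": 0,"tz": 0.155,"turn": 0}
    - {"tx": -0.001,"ty": 0,"tz": 0.162,"turn": 0}
    - {"tx": -0.001,"ty": 0,"tz": 0.162,"turn": 0}
    - {"tx": -0.001,"ty": 0,"tz": 0.162,"turn": 0}
    - {"tx": -0.001,"ty": 0,"tz": 0.162,"turn": 0}

```text
time_s: 8.98
eef_pos: [0.4965, -0.0543, 0.0992]
eef_rot: [0.0, 1.0, -0.029, 0.001]
wrist_force: [0.3, 0.3, -0.2]
opening: 1.002
```

Run:
```python
from axis import *
to([.4967,-.0533,.0982],-3.17)
```

```text
t 8.9833 pos [ 0.4965 -0.0543  0.0992] head -3.29 open 1.002 F [ 0.3   0.35 -0.18] shift mm [ 0.1 -1.1  1. ] turn -0.12
```

Request:
move_arm:
  increments:
    - {"tx": 0,"ty": 0,"tz": 0,"turn": 0}
    - {"tx": 0,"ty": 0,"tz": 0,"turn": 0}
    - {"tx": 0,"ty": 0,"tz": 0,"turn": 0}
    - {"tx": 0,"ty": 0,"tz": 0,"turn": 0}
    - {"tx": 0,"ty": 0,"tz": 0,"turn": 0}
    - {"tx": 0,"ty": 0,"tz": 0,"turn": 0}
  gripper: 0.7

```text
time_s: 9.48
eef_pos: [0.4956, -0.0544, 0.0993]
eef_rot: [0.0, 1.0, -0.029, -0.0]
wrist_force: [-4.3, 0.3, 6.2]
opening: 0.702
```

Request:
move_arm:
  increments:
    - {"tx": -0.001,"ty": 0,"tz": 0,"turn": 0}
    - {"tx": -0.0015,"ty": 0,"tz": 0,"turn": 0}
    - {"tx": -0.002,"ty": 0,"tz": 0,"turn": 0}
    - {"tx": -0.002,"ty": 0,"tz": 0,"turn": 0}
    - {"tx": -0.002,"ty": 0,"tz": 0,"turn": 0}
    - {"tx": -0.002,"ty": 0,"tz": 0,"turn": 0}
  gripper: 0.65

```text
time_s: 9.98
eef_pos: [0.4935, -0.0543, 0.0996]
eef_rot: [0.0, 1.0, -0.029, -0.0]
wrist_force: [-5.6, 1.3, 10.8]
opening: 0.655
```

Run:
```python
from axis import *
to([.4967,-.0533,.0982],-3.17)
p,D=grab('scene','s6')
cv2.imwrite('pics/s6z.png',cv2.resize(p[145:245,190:290,::-1],None,fx=6,fy=6,interpolation=cv2.INTER_CUBIC))
p,D=grab('top','t6')
cv2.imwrite('pics/t6z.png',cv2.resize(p[180:260,260:360,::-1],None,fx=6,fy=6,interpolation=cv2.INTER_CUBIC))
```

```text
t 9.9833 pos [ 0.4935 -0.0543  0.0996] head -3.3 open 0.655 F [-5.56  1.27 10.79] shift mm [ 3.2 -1.2  1.4] turn -0.13
```

View pics/s6z.png

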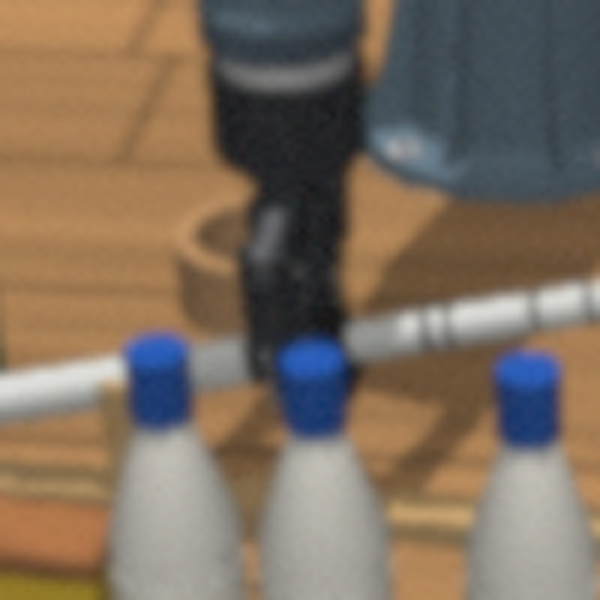

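View pics/t6z.png

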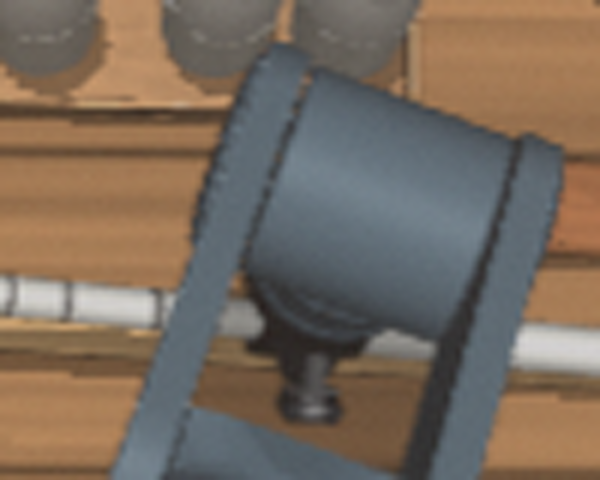

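Request:
move_arm:
  increments:
    - {"tx": -0.001,"ty": 0,"tz": -0.001,"turn": 0}
    - {"tx": -0.0015,"ty": 0,"tz": -0.002,"turn": 0}
    - {"tx": -0.0015,"ty": 0,"tz": -0.003,"turn": 0}
    - {"tx": -0.0015,"ty": 0,"tz": -0.003,"turn": 0}
    - {"tx": -0.0015,"ty": 0,"tz": -0.003,"turn": 0}

```text
time_s: 10.5
eef_pos: [0.4928, -0.0542, 0.1016]
eef_rot: [0.0, 1.0, -0.029, 0.001]
wrist_force: [1.2, 0.2, 0.3]
opening: 0.65
```

Run:
```python
from axis import *
to([.4967,-.0533,.0982],-3.17);print(get_obs()['torque'])
```

```text
t 10.5 pos [ 0.4928 -0.0542  0.1016] head -3.32 open 0.65 F [1.24 0.2  0.26] shift mm [ 3.8 -1.2  3.4] turn -0.15
[-0.02831861 -0.31938579 -0.01522033]
```

Request:
move_arm:
  increments:
    - {"tx": -0.0005,"ty": 0,"tz": 0,"turn": 0}
    - {"tx": -0.0005,"ty": 0,"tz": 0,"turn": 0}
    - {"tx": -0.0005,"ty": 0,"tz": 0,"turn": 0}
    - {"tx": -0.0005,"ty": 0,"tz": 0,"turn": 0}
    - {"tx": -0.0005,"ty": -0.0029,"tz": -0.0008,"turn": 0}
    - {"tx": -0.0005,"ty": -0.0058,"tz": -0.0016,"turn": 0}
    - {"tx": -0.0005,"ty": -0.0097,"tz": -0.0026,"turn": 0}
    - {"tx": -0.0005,"ty": -0.0145,"tz": -0.0039,"turn": 0}
    - {"tx": -0.0005,"ty": -0.0193,"tz": -0.0052,"turn": 0}
    - {"tx": -0.0005,"ty": -0.0193,"tz": -0.0052,"turn": 0}
    - {"tx": -0.0005,"ty": -0.0193,"tz": -0.0052,"turn": 0}
    - {"tx": -0.0005,"ty": -0.0193,"tz": -0.0052,"turn": 0}
  gripper: 0.635

```text
time_s: 11.5
eef_pos: [0.4937, -0.0353, 0.107]
eef_rot: [0.001, 1.0, -0.029, 0.001]
wrist_force: [5.3, -2.5, 3.2]
opening: 0.637
```

Run:
```python
from axis import *
to([.4967,-.0533,.0982],-3.17);print(get_obs()['torque'])
p,D=grab('scene','s7')
cv2.imwrite('pics/s7z.png',cv2.resize(p[145:245,190:290,::-1],None,fx=6,fy=6,interpolation=cv2.INTER_CUBIC))
for n,k in(('s6',6),('s7',7)):
    ss,g=profile(cal('scene'),np.load(f'pics/{n}.npz')['p'],-.07,.04,.010)
    print([(round(s*1000),int(x)) for s,x in zip(ss[::4],g[::4])])
```

```text
t 11.5 pos [ 0.4937 -0.0353  0.107 ] head -3.3 open 0.637 F [ 5.28 -2.49  3.15] shift mm [ 4.  17.8  8.8] turn -0.13
[-0.3218853  -0.78222617 -0.04119631]
[(-70, 63), (-68, 69), (-66, 74), (-64, 78), (-62, 80), (-60, 82), (-58, 83), (-56, 84), (-54, 84), (-52, 82), (-50, 80), (-48, 78), (-46, 75), (-44, 72), (-42, 68), (-40, 67), (-38, 73), (-36, 87), (-34, 106), (-32, 124), (-30, 135), (-28, 140), (-26, 142), (-24, 142), (-22, 142), (-20, 142), (-18, 142), (-16, 143), (-14, 144), (-12, 146), (-10, 151), (-8, 159), (-6, 166), (-4, 174), (-2, 177), (0, 176), (2, 166), (4, 152), (6, 139), (8, 141), (10, 151), (12, 164), (14, 162), (16, 156), (18, 147), (20, 151), (22, 162), (24, 174), (26, 180), (28, 182), (30, 183), (32, 183), (34, 183), (36, 183), (38, 184), (40, 184)]
[(-70, 106), (-68, 92), (-66, 84), (-64, 81), (-62, 83), (-60, 84), (-58, 85), (-56, 84), (-54, 84), (-52, 83), (-50, 82), (-48, 80), (-46, 78), (-44, 76), (-42, 76), (-40, 80), (-38, 82), (-36, 82), (-34, 76), (-32, 67), (-30, 54), (-28, 42), (-26, 33), (-24, 29), (-22, 32), (-20, 43), (-18, 63), (-16, 87), (-14, 110), (-12, 125), (-10, 136), (-8, 139), (-6, 141), (-4, 141), (-2, 140), (0, 136), (2, 128), (4, 119), (6, 111), (8, 118), (10, 131), (12, 147), (14, 151), (16, 150), (18, 144), (20, 151), (22, 162), (24, 174), (26, 181), (28, 183), (30, 183), (32, 183), (34, 183), (36, 183), (38, 183), (40, 184)]
```

View pics/s7z.png

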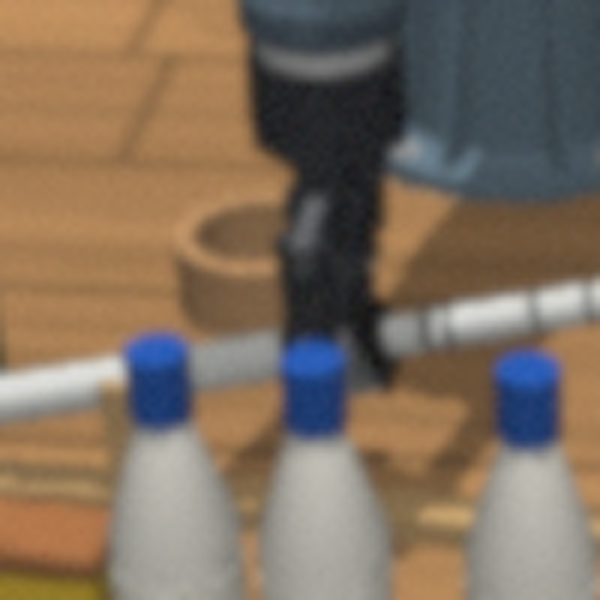

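Request:
move_arm:
  increments:
    - {"tx": 0.001,"ty": 0,"tz": -0.001,"turn": 0}
    - {"tx": 0.001,"ty": -0.003,"tz": -0.0018,"turn": 0}
    - {"tx": 0.001,"ty": -0.007,"tz": -0.0028,"turn": 0}
    - {"tx": 0.001,"ty": -0.012,"tz": -0.0042,"turn": 0}
    - {"tx": 0.001,"ty": -0.017,"tz": -0.0055,"turn": 0}
    - {"tx": 0.001,"ty": -0.022,"tz": -0.0069,"turn": 0}
    - {"tx": 0.001,"ty": -0.025,"tz": -0.0077,"turn": 0}
    - {"tx": 0.001,"ty": -0.0266,"tz": -0.008,"turn": 0}
    - {"tx": 0.001,"ty": -0.0266,"tz": -0.008,"turn": 0}
    - {"tx": 0.001,"ty": -0.0266,"tz": -0.008,"turn": 0}
    - {"tx": 0.001,"ty": -0.0266,"tz": -0.008,"turn": 0}

```text
time_s: 12.47
eef_pos: [0.4952, -0.0082, 0.1144]
eef_rot: [-0.0, 1.0, -0.029, -0.0]
wrist_force: [3.2, -0.6, 0.3]
opening: 0.641
```

Run:
```python
from axis import *
to([.4967,-.0533,.0982],-3.17);print(get_obs()['torque'])
p,D=grab('scene','s8')
cv2.imwrite('pics/s8z.png',cv2.resize(p[145:245,190:290,::-1],None,fx=6,fy=6,interpolation=cv2.INTER_CUBIC))
ss,g=profile(cal('scene'),p,-.04,.06,.010)
print([(round(s*1000),int(x)) for s,x in zip(ss[::3],g[::3])])
p,D=grab('top','t8')
cv2.imwrite('pics/t8z.png',cv2.resize(p[180:260,240:340,::-1],None,fx=6,fy=6,interpolation=cv2.INTER_CUBIC))
```

```text
t 12.4667 pos [ 0.4952 -0.0082  0.1144] head -3.31 open 0.641 F [ 3.17 -0.6   0.3 ] shift mm [ 4.1 44.9 16.2] turn -0.14
[-0.1725005  -0.36962714 -0.11194696]
[(-40, 71), (-38, 61), (-37, 54), (-36, 50), (-34, 54), (-32, 59), (-31, 62), (-29, 66), (-28, 66), (-26, 64), (-25, 58), (-23, 51), (-22, 45), (-20, 40), (-19, 37), (-17, 37), (-16, 40), (-14, 45), (-13, 52), (-11, 62), (-10, 72), (-8, 78), (-7, 82), (-5, 78), (-4, 73), (-2, 63), (-1, 52), (1, 43), (2, 35), (4, 31), (5, 29), (7, 33), (8, 43), (10, 54), (11, 69), (13, 83), (14, 93), (16, 102), (17, 104), (19, 107), (20, 114), (22, 121), (23, 129), (25, 136), (26, 139), (28, 141), (29, 141), (31, 142), (32, 142), (34, 143), (35, 146), (37, 150), (38, 155), (40, 161), (41, 167), (43, 173), (44, 179), (46, 180), (47, 181), (49, 181), (50, 182), (52, 181), (53, 181), (55, 181), (56, 179), (58, 175), (59, 169)]
```

View pics/s8z.png

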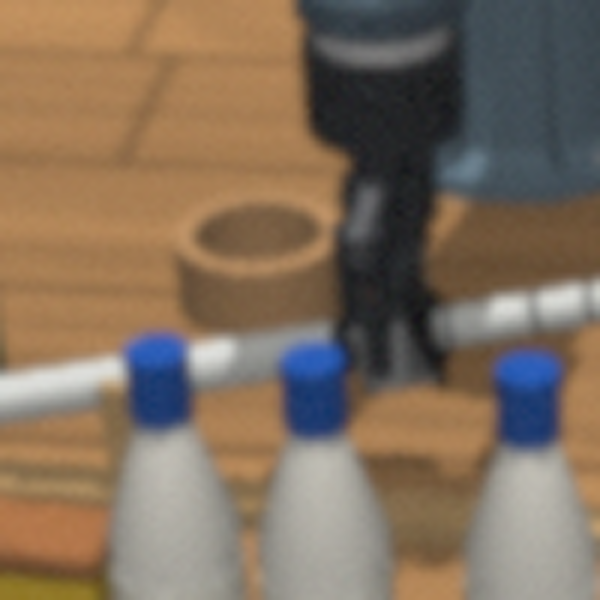

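View pics/t8z.png

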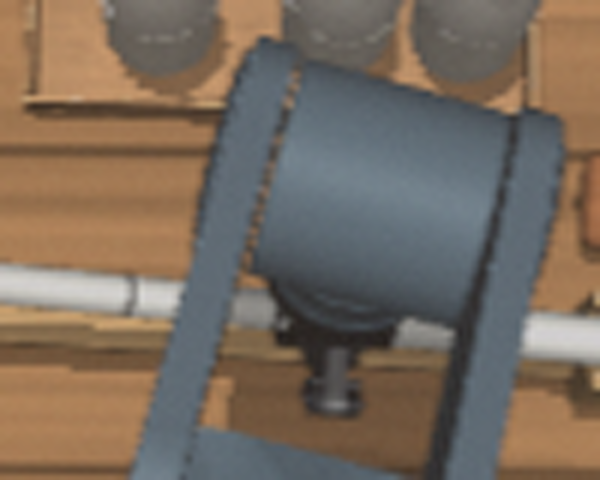

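In the scene view the rim is about 0.7 mm from the middle of the close pair. The sideways force of +3 N means the lever carries more load than the bare collar side, so I'll shift the hand slightly towards +x and hold.

Request:
move_arm:
  increments:
    - {"tx": 0.0005,"ty": 0,"tz": 0,"turn": 0}
    - {"tx": 0.001,"ty": 0,"tz": 0,"turn": 0}
    - {"tx": 0.001,"ty": 0,"tz": 0,"turn": 0}
    - {"tx": 0.001,"ty": 0,"tz": 0,"turn": 0}
    - {"tx": 0.001,"ty": 0,"tz": 0,"turn": 0}
    - {"tx": 0.001,"ty": 0,"tz": 0,"turn": 0}
    - {"tx": 0.001,"ty": 0,"tz": 0,"turn": 0}

```text
time_s: 13.15
eef_pos: [0.4953, -0.0083, 0.114]
eef_rot: [-0.0, 1.0, -0.029, -0.001]
wrist_force: [-5.3, -2.1, 4.0]
opening: 0.641
```

Run:
```python
from axis import *
to([.4967,-.0533,.0982],-3.17);print(get_obs()['torque'])
```

```text
t 13.15 pos [ 0.4953 -0.0083  0.114 ] head -3.3 open 0.641 F [-5.29 -2.07  4.01] shift mm [ 4.  44.9 15.8] turn -0.13
[-0.30561505  0.91124354  0.06979442]
```

Request:
move_arm:
  increments:
    - {"tx": -0.0005,"ty": 0,"tz": -0.0003,"turn": 0}
    - {"tx": -0.001,"ty": 0,"tz": -0.0005,"turn": 0}
    - {"tx": -0.001,"ty": 0,"tz": -0.0005,"turn": 0}
    - {"tx": -0.001,"ty": 0,"tz": -0.0005,"turn": 0}
  gripper: 0.625

```text
time_s: 13.48
eef_pos: [0.495, -0.008, 0.1145]
eef_rot: [-0.0, 1.0, -0.029, -0.0]
wrist_force: [-1.8, -0.2, -2.3]
opening: 0.623
```

Run:
```python
from axis import *
to([.4967,-.0533,.0982],-3.17);print(get_obs()['torque'])
p,D=grab('scene','s9')
cv2.imwrite('pics/s9z.png',cv2.resize(p[180:220,245:305,::-1],None,fx=12,fy=12,interpolation=cv2.INTER_CUBIC))
c=cal('scene')
for r in(.006,.010,.012):
  ss,g=profile(c,p,.0,.04,r)
  print([(round(s*1000),int(x)) for s,x in zip(ss[::2],g[::2])])
print([ (np.array(proj(c,A+s*Y+.01*(X*.6+Z*.8)))-[245,180])*12 for s in(.0066,.0126,.0186)])
```

```text
t 13.4833 pos [ 0.495  -0.008   0.1145] head -3.31 open 0.623 F [-1.81 -0.18 -2.32] shift mm [ 4.4 45.1 16.3] turn -0.14
[-0.05298076  0.25206805  0.01446474]
[(0, 39), (1, 34), (2, 32), (3, 30), (4, 28), (5, 29), (6, 36), (7, 42), (8, 51), (9, 62), (10, 72), (11, 81), (12, 88), (13, 94), (14, 100), (15, 102), (16, 103), (17, 105), (18, 109), (19, 114), (20, 119), (21, 125), (22, 130), (23, 136), (24, 139), (25, 140), (26, 140), (27, 141), (28, 142), (29, 142), (30, 142), (31, 143), (32, 143), (33, 144), (34, 146), (35, 149), (36, 152), (37, 155), (38, 160), (39, 165)]
[(0, 46), (1, 41), (2, 36), (3, 32), (4, 30), (5, 29), (6, 28), (7, 34), (8, 40), (9, 49), (10, 59), (11, 69), (12, 79), (13, 86), (14, 93), (15, 99), (16, 101), (17, 103), (18, 104), (19, 108), (20, 113), (21, 118), (22, 124), (23, 129), (24, 134), (25, 138), (26, 139), (27, 140), (28, 141), (29, 141), (30, 142), (31, 142), (32, 143), (33, 143), (34, 144), (35, 146), (36, 148), (37, 151), (38, 155), (39, 159)]
[(0, 50), (1, 44), (2, 39), (3, 34), (4, 32), (5, 30), (6, 28), (7, 30), (8, 36), (9, 43), (10, 52), (11, 62), (12, 73), (13, 82), (14, 89), (15, 95), (16, 100), (17, 102), (18, 103), (19, 105), (20, 110), (21, 115), (22, 120), (23, 126), (24, 131), (25, 136), (26, 139), (27, 140), (28, 141), (29, 141), (30, 142), (31, 142), (32, 143), (33, 143), (34, 143), (35, 144), (36, 147), (37, 149), (38, 152), (39, 156)]
[array([181.56770056, 222.34522976]), array([204.29412212, 218.60395835]), array([227.07638784, 214.85326664])]
```

View pics/s9z.png

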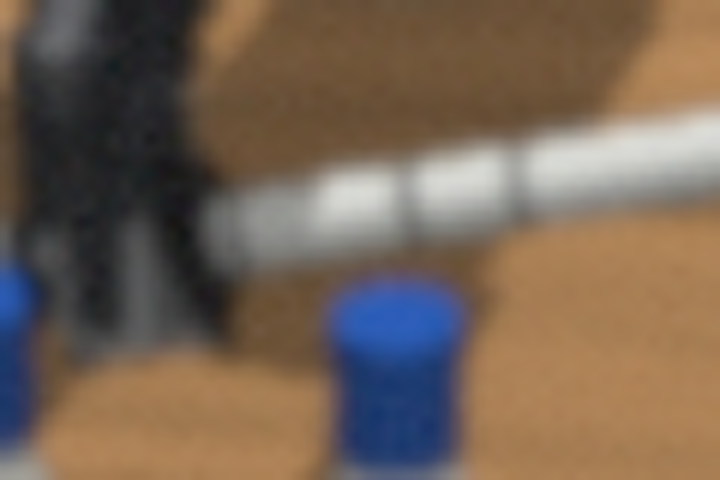

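The upper ring shows clear of the rim, about 6–7 mm away, so the rim is at the mark. I'll now squeeze the lever shut in steps, with the hand following towards −x.

Request:
move_arm:
  increments:
    - {"tx": -0.001,"ty": 0,"tz": -0.0003,"turn": 0}
    - {"tx": -0.002,"ty": 0,"tz": -0.0005,"turn": 0}
    - {"tx": -0.002,"ty": 0,"tz": -0.0005,"turn": 0}
    - {"tx": -0.002,"ty": 0,"tz": -0.0005,"turn": 0}
  gripper: 0.58

```text
time_s: 13.87
eef_pos: [0.4931, -0.0081, 0.1153]
eef_rot: [-0.0, 1.0, -0.029, -0.0]
wrist_force: [-4.3, -0.8, -1.5]
opening: 0.582
```

Request:
move_arm:
  increments:
    - {"tx": -0.001,"ty": 0,"tz": -0.0003,"turn": 0}
    - {"tx": -0.002,"ty": 0,"tz": -0.0005,"turn": 0}
    - {"tx": -0.002,"ty": 0,"tz": -0.0005,"turn": 0}
    - {"tx": -0.002,"ty": 0,"tz": -0.0005,"turn": 0}
  gripper: 0.53

```text
time_s: 14.2
eef_pos: [0.491, -0.0083, 0.1159]
eef_rot: [0.0, 1.0, -0.029, -0.001]
wrist_force: [-5.4, -2.1, 0.1]
opening: 0.533
```

Request:
move_arm:
  increments:
    - {"tx": -0.001,"ty": 0,"tz": -0.0003,"turn": 0}
    - {"tx": -0.002,"ty": 0,"tz": -0.0005,"turn": 0}
    - {"tx": -0.0025,"ty": 0,"tz": -0.0005,"turn": 0}
    - {"tx": -0.0025,"ty": 0,"tz": -0.0005,"turn": 0}
  gripper: 0.48

```text
time_s: 14.53
eef_pos: [0.4888, -0.0084, 0.1165]
eef_rot: [0.001, 1.0, -0.029, -0.0]
wrist_force: [-4.6, -3.9, -1.3]
opening: 0.479
```

Request:
move_arm:
  increments:
    - {"tx": -0.001,"ty": 0,"tz": -0.0003,"turn": 0}
    - {"tx": -0.0015,"ty": 0,"tz": -0.0003,"turn": 0}
    - {"tx": -0.0015,"ty": 0,"tz": -0.0003,"turn": 0}
    - {"tx": -0.0015,"ty": 0,"tz": -0.0003,"turn": 0}
    - {"tx": -0.0015,"ty": 0,"tz": -0.0003,"turn": 0}
  gripper: 0.44

```text
time_s: 14.95
eef_pos: [0.4874, -0.0081, 0.1169]
eef_rot: [0.0, 1.0, -0.029, -0.0]
wrist_force: [-4.6, -3.3, 1.1]
opening: 0.441
```

Run:
```python
from axis import *
to([.4967,-.0533,.0982],-3.17);print(get_obs()['torque'])
```

```text
t 14.95 pos [ 0.4874 -0.0081  0.1169] head -3.29 open 0.441 F [-4.55 -3.33  1.13] shift mm [11.9 44.5 18.8] turn -0.12
[-0.56301474  0.80755077  0.13470495]
```

Request:
move_arm:
  increments:
    - {"tx": -0.0004,"ty": 0,"tz": 0,"turn": 0}
    - {"tx": -0.0006,"ty": 0,"tz": 0,"turn": 0}
    - {"tx": -0.0006,"ty": 0,"tz": 0,"turn": 0}
    - {"tx": -0.0006,"ty": 0,"tz": 0,"turn": 0}
    - {"tx": -0.0006,"ty": 0,"tz": 0,"turn": 0}
    - {"tx": -0.0006,"ty": 0,"tz": 0,"turn": 0}
    - {"tx": -0.0006,"ty": 0,"tz": 0,"turn": 0}
    - {"tx": -0.0006,"ty": 0,"tz": 0,"turn": 0}
  gripper: 0

```text
time_s: 15.62
eef_pos: [0.487, -0.0083, 0.1172]
eef_rot: [0.001, 1.0, -0.029, 0.0]
wrist_force: [-5.5, -4.8, 2.1]
opening: 0.426
```

Run:
```python
from axis import *
to([.4967,-.0533,.0982],-3.17);print(get_obs()['torque'])
p,D=grab('scene','s10')
cv2.imwrite('pics/s10z.png',cv2.resize(p[175:235,235:315,::-1],None,fx=10,fy=10,interpolation=cv2.INTER_CUBIC))
c=cal('scene')
for n in('s9','s10'):
  ss,g=profile(c,np.load(f'pics/{n}.npz')['p'],.0,.04,.01)
  print([(round(s*1000),int(x)) for s,x in zip(ss[::2],g[::2])])
p,D=grab('top','t10')
cv2.imwrite('pics/t10z.png',cv2.resize(p[150:270,200:340,::-1],None,fx=5,fy=5,interpolation=cv2.INTER_CUBIC))
```

```text
t 15.6167 pos [ 0.487  -0.0083  0.1172] head -3.3 open 0.426 F [-5.5  -4.78  2.15] shift mm [12.2 44.3 19. ] turn -0.13
[-0.65958912  0.64870321  0.07888491]
[(0, 46), (1, 41), (2, 36), (3, 32), (4, 30), (5, 29), (6, 28), (7, 34), (8, 40), (9, 49), (10, 59), (11, 69), (12, 79), (13, 86), (14, 93), (15, 99), (16, 101), (17, 103), (18, 104), (19, 108), (20, 113), (21, 118), (22, 124), (23, 129), (24, 134), (25, 138), (26, 139), (27, 140), (28, 141), (29, 141), (30, 142), (31, 142), (32, 143), (33, 143), (34, 144), (35, 146), (36, 148), (37, 151), (38, 155), (39, 159)]
[(0, 71), (1, 64), (2, 57), (3, 49), (4, 45), (5, 40), (6, 39), (7, 44), (8, 51), (9, 59), (10, 68), (11, 78), (12, 87), (13, 94), (14, 100), (15, 106), (16, 107), (17, 107), (18, 107), (19, 109), (20, 114), (21, 119), (22, 125), (23, 130), (24, 135), (25, 139), (26, 140), (27, 140), (28, 141), (29, 141), (30, 142), (31, 143), (32, 143), (33, 144), (34, 145), (35, 147), (36, 151), (37, 155), (38, 158), (39, 163)]
```

View pics/s10z.png

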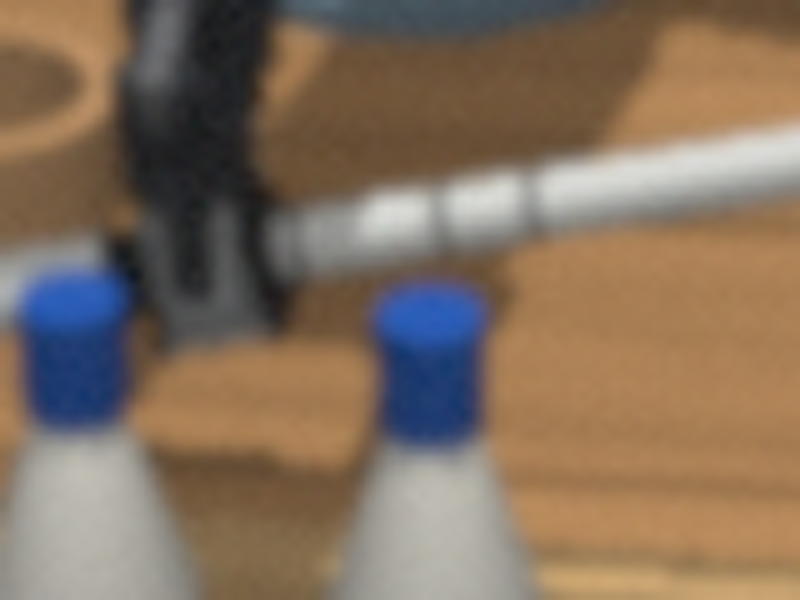

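View pics/t10z.png

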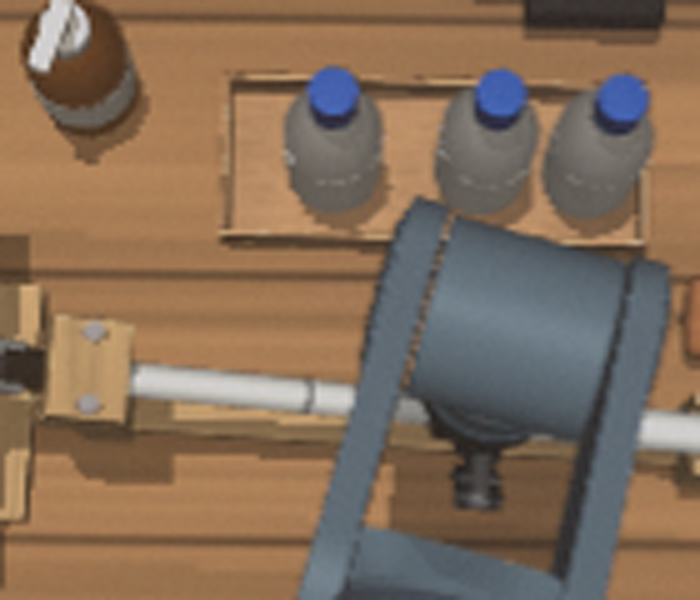

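Run:
```python
from h import *
print(workorder.hand_in()); o=get_obs(); print(o['time_s'],o['opening'],o['wrist_force'])
```

```text
the job is handed in; nothing more can be done
None
the job is handed in; nothing more can be done
```

I moved the bottle into the tray, slid the collar up to the mark and shut the lever. I handed the job in at about 15.7 s, still gripping the collar and lever. No verdict was reported.

- **Bottle:** I gripped it by the cap and stood it in the empty half of the tray, at about (0.655, 0.074) m. Both cameras show it upright and released, and the goods in view look unmoved.
- **Slide to the mark:** I pinched the collar and lever at a width of about 54 mm (lever at roughly 0.36 rad by the given table) and slid the tube up about 47 mm. I held it there for more than 0.5 s with the lever open and about 5 N on the bare collar side.
- **Shutting the lever:** I squeezed in small steps with the hand following sideways. The opening settled at 0.426, about 38 mm once corrected by the cap's known width. That matches a shut lever (38.5 mm), but I did not measure the lever angle itself.
- **Rim position:** In the last scene picture the upper ring shows just beyond the rim. I put the rim within about 2 mm of the mark. The intensity profile gave about +0.7 mm and the picture about −1 to −2 mm, a small disagreement well inside the 6 mm limit.
- **Forces:** The last wrist force was about 8 N, from −5.5 N sideways and −4.8 N along the tube. The two finger contact forces could not be read separately.

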